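# Find the worn spring-return lever by feel and reject it

## Task

One of the three spring-return levers on the inspection rack is worn: it flops some way to either side before its spring bites, while the sound ones resist at once. Going from the left lane to the right, tilt each lever first to the left and then to the right until its spring pushes back firmly, hold it there for about half a second and let it recentre; then slide the worn lever's unit along its lane, away from you, until it sits wholly on the red runners at the far end. Leave the other two units on their grey runners, do not shove the jar or the tape rolls beside the rack, and use no rough force.

Things in the scene. Friction and masses are not known exactly. Their poses are not given: they have to be found in the camera images.
- rack: Flat plywood inspection rack, 244 (x) by 344 (y) mm, fixed. Origin: centre of its underside; x runs along its three lanes, away from the robot, y left, z up. Lanes at y = +112, 0, -112 mm: each has grey runners (x = -110 to -14 mm), red runners (x = 0 to 105 mm), an end stop with its face at x = 105 mm, and aluminium guides, 34 mm high, lipped over the unit's flange (about 2 mm slack).
- lever0 (a point): Where the centre of the black ball of the left lane's lever stands at the start, 116 mm above the worktop; fixed to the rack, does not follow the unit. Axes as the rack. Levers: an upright steel shaft, 11 mm thick, with a ball 24 mm across (top 128 mm, pivot 52 mm above the worktop), rocks left and right only (across the lane) and springs upright.
- lever1 (a point): Where the centre of the black ball of the middle lane's lever stands at the start, 116 mm above the worktop; fixed to the rack, does not follow the unit. Axes as the rack. A sound lever's spring (1.5 N m/rad): about 3 N at the ball moves it 8 mm. The worn one moves 10 mm farther to either side, almost free, before its spring bites.
- lever2 (a point): Where the centre of the black ball of the right lane's lever stands at the start, 116 mm above the worktop; fixed to the rack, does not follow the unit. Axes as the rack. Every lever has firm stops at 0.3 rad of spring travel (19 mm at the ball).
- home0: The two grey runners (96 mm long, tops 18 mm above the worktop) of the left lane, its unit's place at the start. Origin: midway between them, 8 mm above the worktop; axes as the rack. Units (alike, 0.5 to 0.9 kg, loose in their lanes): steel flange 90 (x) x 84 x 8 mm on the runners, blue housing 90 (x) x 52 (y) mm, from 26 to 56 mm above the worktop.
- home0_l: The left of the two grey runners of the left lane (96 x 10 x 10 mm), origin under its centre; bears more of the unit's weight while the lever is tilted to the left.
- home0_r: The right of the two grey runners of the left lane (96 x 10 x 10 mm), origin under its centre; bears more of the unit's weight while the lever is tilted to the right.
- reject0: The two red runners at the far end of the left lane, 105 mm long, where a rejected unit goes. Origin: midway between them, 8 mm above the worktop; axes as the rack.
- home1: The two grey runners (96 mm long, tops 18 mm above the worktop) of the middle lane, its unit's place at the start. Origin: midway between them, 8 mm above the worktop; axes as the rack. The unit's centre stands over this origin; the lever stands 12 mm farther along +x, the housing's back face (robot side) 45 mm towards -x.
- home1_l: The left of the two grey runners of the middle lane (96 x 10 x 10 mm), origin under its centre; bears more of the unit's weight while the lever is tilted to the left.
- home1_r: The right of the two grey runners of the middle lane (96 x 10 x 10 mm), origin under its centre; bears more of the unit's weight while the lever is tilted to the right.
- reject1: The two red runners at the far end of the middle lane, 105 mm long, where a rejected unit goes. Origin: midway between them, 8 mm above the worktop; axes as the rack.
- home2: The two grey runners (96 mm long, tops 18 mm above the worktop) of the right lane, its unit's place at the start. Origin: midway between them, 8 mm above the worktop; axes as the rack. Sliding a unit along its lane takes 2 to 8 N: 122 mm to the end stop.
- home2_l: The left of the two grey runners of the right lane (96 x 10 x 10 mm), origin under its centre; bears more of the unit's weight while the lever is tilted to the left.
- home2_r: The right of the two grey runners of the right lane (96 x 10 x 10 mm), origin under its centre; bears more of the unit's weight while the lever is tilted to the right.
- reject2: The two red runners at the far end of the right lane, 105 mm long, where a rejected unit goes. Origin: midway between them, 8 mm above the worktop; axes as the rack.
- red_jar_mid (a point): Bystander: jar of red glass frit with a black lid, 44 mm across, 52 mm high; point at its centre.
- tape_roll: Bystander: roll of masking tape lying flat, 104 mm across, 25 mm high; origin at the centre of its underside.
- black_tape: Bystander: small roll of black tape lying flat, 58 mm across, 19 mm high; origin at the centre of its underside.

How it is judged:
By the outcome, as a careful person would: the job done as asked, in the order asked, and still so for the second after the job is handed in, with the robot touching nothing.
It also fails if it takes over 61 s, if anything falls off the work surface, if the arm or the gripper's body presses on something with over 40 N, if the wrist force passes 120 N, or if a joint passes its speed limit or range.

## Robot

A 6-joint arm with a two-finger parallel gripper is mounted at the origin on a cart in front of the work surface, level with it; the furniture and walls round the work are solid. World frame = base frame: x ahead of the robot, y to its left, z up, the work surface at z = 0. Lengths are in m, angles in rad, forces in N, time in s.
With the tool pointing down it reaches from about 0.375 to 0.9 m from the base axis. Payload 3.1 kg.
Tool frame: the origin (TCP) lies where the fingers leave the gripper's body, on its centre line; the fingertips stand 73 mm ahead of it and the grasp point (between the pads) lies 54 mm ahead of it; z points along the fingers, y is the line along which they close (so a half turn about z gives the same grasp; the last joint's range is limited). The gripper opens to 85 mm and grips with 20 to 120 N. Pads are 22 mm wide; open, the fingers measure 114 mm over their backs; the gripper's body (76 mm by 85 mm) begins 54 mm behind the grasp point. The pads swing forward as they close: fully open they stand 13 mm farther back than shut.
Start: joints at [0.958, 0.527, 1.433, -0, 1.181, -0.178], TCP at [0.263, 0.567, 0.304] pointing down, gripper open.
Joint ranges: [-3.08, 3.08], [-0.75, 2.2], [0.22, 2.44], [-1.43, 4.57], [0, 2.65], [-2.85, 2.85]. Speed limits (rad/s): [2.79, 2.79, 3.14, 3.14, 3.14, 3.14].

## Interface

Orientations are given as a unit quaternion [x, y, z, w].
In Python, from station import manip gives the robot as it stands.
- The arm moves only by the shell command python3 -m crank 'ROWS' [FORCE]. ROWS is JSON, a list of rows, each an object with "dp": the shift along the tool's x, y, z normalised to -1 to 1, where 1 is 50 cm, a list of three; "delta_rot": the turn, a rotation vector about the tool's x, y, z normalised to -1 to 1, where 1 is 2 pi rad, a list of three; "fingers": the opening, from -1 (shut) to 1 (fully open). A call has 1 to 12 rows; each row shifts and turns the commanded pose from where the row before left it, along the tool's axes as they then stand; what a row does not reach is not made up. A row lasts 1/12 s, in which the tool goes at most 41.7 mm and 7.16 degrees, less where a joint would pass 70% of its speed; a pose out of reach is approached as far as the arm can. A call with a number of a shift or a turn outside -1 to 1 is refused whole. A call with a gripper value outside its range is refused whole. The fingers move at their own pace and stop on an object; FORCE is the grip in N (left out, the last holds). Time passes only in rows, so rows that do not move let the fingers close. It gives the time, the measured TCP pose, the force, the opening and the grip force at its end, in the units of the state.
- manip.sense(): the state, without advancing time (a new reading comes with each control period).
- manip.snapshot(name): name is "scene" or "side" or "wrist"; returns (picture, depth): 480x640x3 uint8, red, green, blue; 480x640 float32, m along the optical axis (not along the pixel's ray), 0 where there is no reading.
- manip.camera_model(name): a dict with "fx", "fy", "cx", "cy" (pixels), "origin" and "attitude" of the camera in the world. Camera axes: x right, y up, looking along -z (the intrinsics and any distortion apply to the point x, -y, -z); pixel columns grow to the right and rows downward; lengths in m; the calibration is good to about 2 mm. A picture is of the moment at which its call begins: read the wrist's pose just before it. camera_model takes no time and is no camera call; for the wrist camera it gives the pose at the moment of the call.
- manip.sign_off(): hands the job in; it is judged then, once.
The state is a dict: "t": time; "q": joint angles; "qd": joint speeds; "tau": joint torques, N m; "tcp_pos": TCP position; "tool_rot": TCP orientation; "force": force on the tool from outside, world axes, zero at the start; "ft_torque": the same for the moment, N m; "finger_gap": opening from 0.0 (shut) to 1.0 (fully open); "gripper_force": force on a finger pad.
Only numpy, scipy, OpenCV 4.12 (cv2) and the standard library are available. Lean on these libraries where they do the work, as an engineer would, in place of code of your own. Each camera call takes 0.05 s, during which the arm holds its last target. There are 200 camera calls.

## Working session

There is one attempt and no reset: what is moved stays moved. The work goes in short steps, Python scripts to look and compute and a shell command to move; the robot and the scene stay as the last step left them, time stands still between calls to the robot, and variables do not carry over. Pictures are saved under pics/ and viewed, at most 10 in all, crops included, and the job is handed in when it is done.

```bash
mkdir -p pics; cat > h.py <<'E'
import numpy as np, cv2
from scipy.spatial.transform import Rotation as R
from station import manip
def cam(n):
    m=manip.camera_model(n); a=np.array(m["attitude"])
    Rm=R.from_quat(a).as_matrix() if a.size==4 else a.reshape(3,3)
    return m,Rm,np.array(m["origin"])
def pt(n,u,v,d=None,z=None):
    m,Rm,o=cam(n)
    r=Rm@np.array([(u-m["cx"])/m["fx"],-(v-m["cy"])/m["fy"],-1])
    return o+r*(d if d is not None else (z-o[2])/r[2])
E
python3 - <<'E'
from h import *
s=manip.sense(); print(s)
for n in ("scene","side"):
    print(n,manip.camera_model(n))
    p,d=manip.snapshot(n); cv2.imwrite(f"pics/{n}0.png",p[:,:,::-1]); np.save(n+"0.npy",d)
E
```

```text
{'t': 0.0, 'q': array([ 9.57519995e-01,  5.28432402e-01,  1.43391153e+00,  1.17078186e-05,
        1.18136511e+00, -1.78476652e-01]), 'qd': array([ 0.00012703,  0.00018689,  0.00139373,  0.00114898, -0.00243086,
        0.00070347]), 'tau': array([ 5.38055974e-04, -4.42353737e+01, -1.78026330e+01, -1.69720852e-04,
        8.37694213e-03, -6.84797072e-07]), 'tcp_pos': array([0.26289948, 0.56640252, 0.30295125]), 'tool_rot': array([ 2.15693454e-01,  9.76460554e-01, -9.74262862e-04, -4.13051446e-04]), 'force': array([1.05411772, 0.02454211, 0.0384732 ]), 'ft_torque': array([0.02017254, 0.01627801, 0.03345708]), 'gripper_force': 0.0, 'finger_gap': 0.9980377951712285}
scene {'fx': 434.28582834521137, 'fy': 434.28582834521137, 'cx': 317.66369211644843, 'cy': 235.703307134728, 'origin': array([ 0.06785136, -0.36336406,  0.79281246]), 'attitude': array([ 0.33579106, -0.15839864, -0.41846704,  0.8288785 ])}
side {'fx': 439.8128964967277, 'fy': 439.8128964967277, 'cx': 319.32842362728223, 'cy': 246.83256598997264, 'origin': array([0.60080421, 0.98332566, 0.77212158]), 'attitude': array([0.00806405, 0.46354675, 0.88568088, 0.02507498])}
```

View pics/scene0.png

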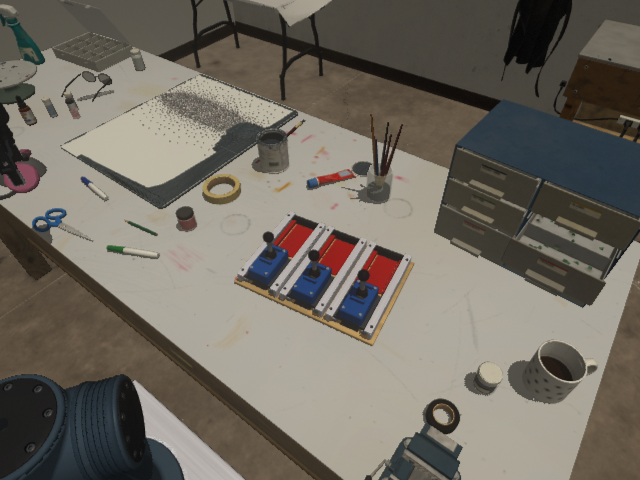

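View pics/side0.png

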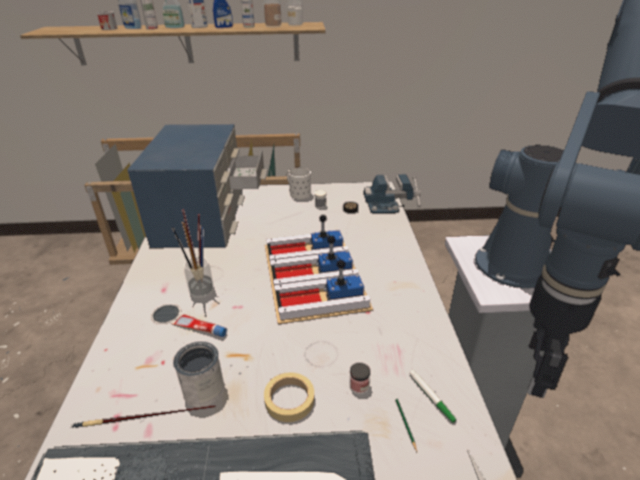

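Scene: balls at about (268,237), (314,255), (363,275); rack near corners (235,281) and (375,344). Side: balls (340,265), (331,241), (323,218); jar (360,378), tape (290,396), black tape (350,207).

```bash
python3 - <<'E'
from h import *
for u,v in [(268,237),(314,255),(363,275)]: print(pt("scene",u,v,z=.116))
d=np.load("scene0.npy")
for u,v in [(268,237),(314,255),(363,275)]: print(" d",pt("scene",u,v,d=d[v,u]))
for u,v in [(340,265),(331,241),(323,218)]: print(" side",pt("side",u,v,z=.116))
for u,v in [(235,281),(375,344)]: print(" corner",pt("scene",u,v,z=.008))
for u,v in [(222,188)]: print(" tape",pt("scene",u,v,z=.02))
print("jar",pt("scene",186,213,z=.052)," black",pt("scene",441,415,z=.019))
p=cv2.imread("pics/scene0.png")[205:350,225:425]
cv2.imwrite("pics/c.png",cv2.resize(p,None,fx=4,fy=4,interpolation=cv2.INTER_CUBIC))
E
```

```text
[0.51014698 0.11726465 0.116     ]
[0.52738191 0.00606864 0.116     ]
[ 0.5425201  -0.10402172  0.116     ]
 d [0.50436875 0.11098562 0.12484201]
 d [ 0.06785136 -0.36336406  0.79281246]
 d [ 0.53604443 -0.1075598   0.12523341]
 side [0.51077671 0.1206579  0.116     ]
 side [0.52513476 0.01359192 0.116     ]
 side [ 0.5394419 -0.1064095  0.116    ]
 corner [0.4324271  0.16348433 0.008     ]
 corner [ 0.48384799 -0.17763377  0.008     ]
 tape [0.63865597 0.41232423 0.02      ]
jar [0.4938217 0.3841248 0.052    ]  black [ 0.42756932 -0.34679943  0.019     ]
```

View pics/c.png

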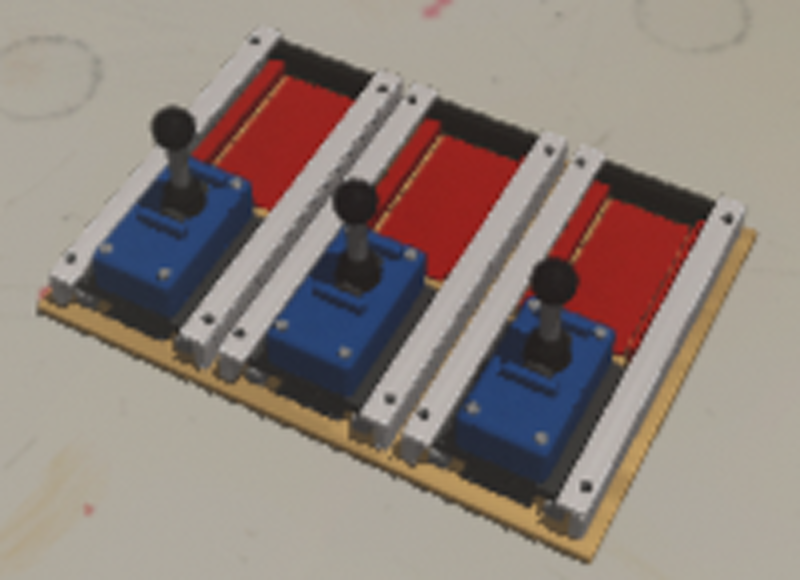

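Crop confirms the balls and gives corners; rack yaw ≈ 8.2°, ball spacing 112 mm OK. Moving above lever 0.

```bash
python3 -m crank '[{"dp":[-0.064,-0.047,0],"delta_rot":[0,0,0],"fingers":0.1},{"dp":[-0.064,-0.047,0],"delta_rot":[0,0,0],"fingers":0.1},{"dp":[-0.064,-0.047,0],"delta_rot":[0,0,0],"fingers":0.1},{"dp":[-0.064,-0.047,0],"delta_rot":[0,0,0],"fingers":0.1},{"dp":[-0.064,-0.047,0],"delta_rot":[0,0,0],"fingers":0.1},{"dp":[-0.064,-0.047,0],"delta_rot":[0,0,0],"fingers":0.1},{"dp":[-0.064,-0.047,0],"delta_rot":[0,0,0],"fingers":0.1},{"dp":[-0.064,-0.047,0],"delta_rot":[0,0,0],"fingers":0.1},{"dp":[-0.064,-0.047,0],"delta_rot":[0,0,0],"fingers":0.1},{"dp":[-0.064,-0.047,0],"delta_rot":[0,0,0],"fingers":0.1},{"dp":[-0.064,-0.047,0],"delta_rot":[0,0,0],"fingers":0.1},{"dp":[-0.064,-0.047,0],"delta_rot":[0,0,0],"fingers":0.1}]' 40
python3 -m crank '[{"dp":[-0.056,-0.038,0],"delta_rot":[0,0,0],"fingers":0.1},{"dp":[0,0,0],"delta_rot":[0,0,-0.0184],"fingers":0.1},{"dp":[0,0,0],"delta_rot":[0,0,-0.0184],"fingers":0.1},{"dp":[0,0,0],"delta_rot":[0,0,-0.0184],"fingers":0.1},{"dp":[0,0,0],"delta_rot":[0,0,-0.0184],"fingers":0.1},{"dp":[0,0,0],"delta_rot":[0,0,-0.0184],"fingers":0.1},{"dp":[0,0,0],"delta_rot":[0,0,0],"fingers":0.1},{"dp":[0,0,0],"delta_rot":[0,0,0],"fingers":0.1}]'
python3 - <<'E'
from h import *
s=manip.sense(); print(s["t"],s["tcp_pos"],R.from_quat(s["tool_rot"]).as_matrix(),s["force"],s["finger_gap"])
p,d=manip.snapshot("wrist"); cv2.imwrite("pics/w1.png",p[:,:,::-1]); np.save("w1.npy",d)
m,Rm,o=cam("wrist"); print(m)
for P in [(.510,.119,.116),(.526,.008,.116),(.542,-.104,.116)]:
    c=Rm.T@(np.array(P)-o); print(m["cx"]+m["fx"]*c[0]/-c[2], m["cy"]+m["fy"]*-c[1]/-c[2])
E
```

```text
t: 1.1
tcp_pos: [0.493, 0.1475, 0.3037]
tool_rot: [0.216, 0.976, -0.0, -0.0]
force: [0.1, 0.9, -0.8]
finger_gap: 0.553
gripper_force: 0.0
t: 1.77
tcp_pos: [0.5099, 0.1203, 0.3036]
tool_rot: [-0.07, 0.998, 0.0, -0.0]
force: [-0.1, -0.3, 0.2]
finger_gap: 0.554
gripper_force: 0.0
1.7667 [0.50990333 0.12027153 0.30363234] [[-9.90179317e-01 -1.39801346e-01 -7.10213787e-04]
 [-1.39801377e-01  9.90179567e-01 -5.22381641e-06]
 [ 7.03969477e-04  9.41163505e-05 -9.99999748e-01]] [-0.08455552 -0.31625118  0.17070864] 0.5543597315322972
{'fx': 369.060937345675, 'fy': 369.060937345675, 'cx': 322.2023618977501, 'cy': 240.8500648264537, 'origin': array([0.44167367, 0.11168587, 0.37468951]), 'attitude': array([-0.08862016, -0.10175327,  0.74824438,  0.64955607])}
319.10890604362845 236.71540851663852
164.52829327684353 237.03385148149866
8.671427086556832 237.1648945418434
```

View pics/w1.png

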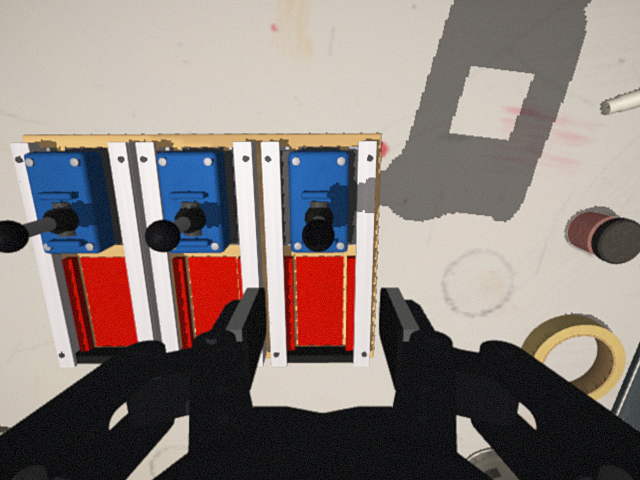

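Wrist view: balls at (318,235), (163,237), (10,236), within 2 px of prediction; the fingers at (245,330)/(395,330) straddle the left lever's line. Lowering round ball 0.

```bash
python3 -m crank '[{"dp":[0,0,0.07],"delta_rot":[0,0,0],"fingers":0.1},{"dp":[0,0,0.07],"delta_rot":[0,0,0],"fingers":0.1},{"dp":[0,0,0.07],"delta_rot":[0,0,0],"fingers":0.1},{"dp":[0,0,0.06],"delta_rot":[0,0,0],"fingers":0.1},{"dp":[0,0,0],"delta_rot":[0,0,0],"fingers":0.1},{"dp":[0,0,0],"delta_rot":[0,0,0],"fingers":0.1},{"dp":[0,0,0],"delta_rot":[0,0,0],"fingers":0.1}]'
python3 -m crank '[{"dp":[0,0.01,0],"delta_rot":[0,0,0],"fingers":0.1},{"dp":[0,0.01,0],"delta_rot":[0,0,0],"fingers":0.1},{"dp":[0,0.006,0],"delta_rot":[0,0,0],"fingers":0.1},{"dp":[0,0.006,0],"delta_rot":[0,0,0],"fingers":0.1},{"dp":[0,0.006,0],"delta_rot":[0,0,0],"fingers":0.1},{"dp":[0,0,0],"delta_rot":[0,0,0],"fingers":0.1},{"dp":[0,0,0],"delta_rot":[0,0,0],"fingers":0.1}]'
```

```text
t: 2.4
tcp_pos: [0.511, 0.1204, 0.1701]
tool_rot: [-0.071, 0.997, -0.0, 0.001]
force: [0.8, -0.5, 0.2]
finger_gap: 0.553
gripper_force: 0.0
t: 2.98
tcp_pos: [0.5079, 0.1391, 0.1694]
tool_rot: [-0.072, 0.997, -0.0, 0.001]
force: [1.9, -3.5, 1.2]
finger_gap: 0.553
gripper_force: 1.7
```

```bash
python3 -m crank '[{"dp":[0,0.005,0],"delta_rot":[0,0,0],"fingers":0.1},{"dp":[0,0.003,0],"delta_rot":[0,0,0],"fingers":0.1},{"dp":[0,0,0],"delta_rot":[0,0,0],"fingers":0.1},{"dp":[0,0,0],"delta_rot":[0,0,0],"fingers":0.1},{"dp":[0,0,0],"delta_rot":[0,0,0],"fingers":0.1},{"dp":[0,0,0],"delta_rot":[0,0,0],"fingers":0.1},{"dp":[0,0,0],"delta_rot":[0,0,0],"fingers":0.1},{"dp":[0,0,0],"delta_rot":[0,0,0],"fingers":0.1},{"dp":[0,0,0],"delta_rot":[0,0,0],"fingers":0.1},{"dp":[0,0,0],"delta_rot":[0,0,0],"fingers":0.1}]'
python3 -m crank '[{"dp":[0,-0.01,0],"delta_rot":[0,0,0],"fingers":0.1},{"dp":[0,-0.01,0],"delta_rot":[0,0,0],"fingers":0.1},{"dp":[0,-0.012,0],"delta_rot":[0,0,0],"fingers":0.1},{"dp":[0,-0.012,0],"delta_rot":[0,0,0],"fingers":0.1},{"dp":[0,0,0],"delta_rot":[0,0,0],"fingers":0.1},{"dp":[0,0,0],"delta_rot":[0,0,0],"fingers":0.1},{"dp":[0,0,0],"delta_rot":[0,0,0],"fingers":0.1},{"dp":[0,0,0],"delta_rot":[0,0,0],"fingers":0.1}]'
python3 -m crank '[{"dp":[0,-0.01,0],"delta_rot":[0,0,0],"fingers":0.1},{"dp":[0,-0.01,0],"delta_rot":[0,0,0],"fingers":0.1},{"dp":[0,-0.006,0],"delta_rot":[0,0,0],"fingers":0.1},{"dp":[0,-0.006,0],"delta_rot":[0,0,0],"fingers":0.1},{"dp":[0,-0.006,0],"delta_rot":[0,0,0],"fingers":0.1},{"dp":[0,0,0],"delta_rot":[0,0,0],"fingers":0.1},{"dp":[0,0,0],"delta_rot":[0,0,0],"fingers":0.1}]'
```

```text
t: 3.82
tcp_pos: [0.5069, 0.143, 0.1689]
tool_rot: [-0.072, 0.997, -0.0, 0.0]
force: [1.8, -4.2, 2.9]
finger_gap: 0.549
gripper_force: 2.1
t: 4.48
tcp_pos: [0.5097, 0.1215, 0.1688]
tool_rot: [-0.072, 0.997, 0.0, -0.0]
force: [0.8, -0.2, 0.5]
finger_gap: 0.548
gripper_force: 0.0
t: 5.07
tcp_pos: [0.5127, 0.1024, 0.1689]
tool_rot: [-0.071, 0.997, 0.0, -0.0]
force: [0.2, 0.7, 0.6]
finger_gap: 0.549
gripper_force: 0.4
```

```bash
python3 -m crank '[{"dp":[0,-0.006,0],"delta_rot":[0,0,0],"fingers":0.1},{"dp":[0,-0.006,0],"delta_rot":[0,0,0],"fingers":0.1},{"dp":[0,0,0],"delta_rot":[0,0,0],"fingers":0.1}]'
python3 -c "
from h import *
s=manip.sense();print(s['force'],s['ft_torque'])
p,d=manip.snapshot('wrist');cv2.imwrite('pics/w2.png',p[:,:,::-1])"
```

```text
t: 5.32
tcp_pos: [0.5135, 0.0965, 0.169]
tool_rot: [-0.071, 0.997, 0.0, -0.0]
force: [-0.6, 3.4, 2.8]
finger_gap: 0.551
gripper_force: 1.5
[-0.62352253  3.44630952  2.80533214] [0.43000257 0.09932503 0.00917879]
```

View pics/w2.png

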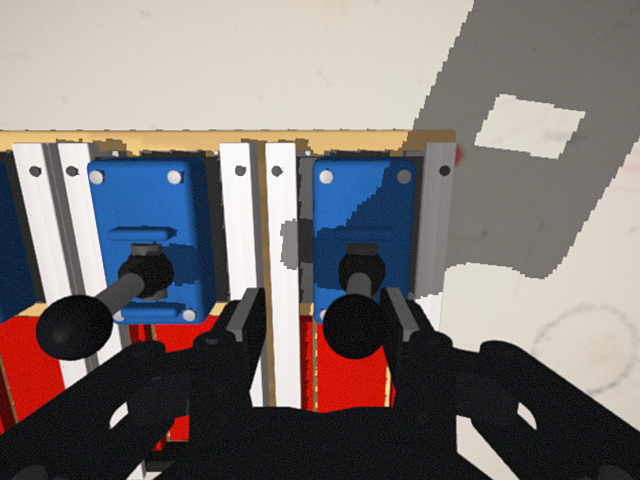

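Right tilt view: ball 0 at (355,325) is pressed by the left pad at (390,310), leaning right. Total play and forces fit a sound lever.

```bash
python3 -m crank '[{"dp":[0,-0.004,0],"delta_rot":[0,0,0],"fingers":0.1},{"dp":[0,0,0],"delta_rot":[0,0,0],"fingers":0.1},{"dp":[0,0,0],"delta_rot":[0,0,0],"fingers":0.1},{"dp":[0,0,0],"delta_rot":[0,0,0],"fingers":0.1},{"dp":[0,0,0],"delta_rot":[0,0,0],"fingers":0.1},{"dp":[0,0,0],"delta_rot":[0,0,0],"fingers":0.1},{"dp":[0,0,0],"delta_rot":[0,0,0],"fingers":0.1},{"dp":[0,0,0],"delta_rot":[0,0,0],"fingers":0.1}]'
python3 -m crank '[{"dp":[0,0.012,0],"delta_rot":[0,0,0],"fingers":0.1},{"dp":[0,0.012,0],"delta_rot":[0,0,0],"fingers":0.1},{"dp":[0,0.012,0],"delta_rot":[0,0,0],"fingers":0.1},{"dp":[0,0.012,0],"delta_rot":[0,0,0],"fingers":0.1},{"dp":[0,0,0],"delta_rot":[0,0,0],"fingers":0.1},{"dp":[0,0,0],"delta_rot":[0,0,0],"fingers":0.1}]'
python3 -m crank '[{"dp":[0,0,-0.06],"delta_rot":[0,0,0],"fingers":0.1},{"dp":[0,0,-0.06],"delta_rot":[0,0,0],"fingers":0.1},{"dp":[0,0,0],"delta_rot":[0,0,0],"fingers":0.1},{"dp":[0,0,0],"delta_rot":[0,0,0],"fingers":0.1},{"dp":[0,0,0],"delta_rot":[0,0,0],"fingers":0.1}]'
python3 -c "
from h import *
s=manip.sense();print(s['tcp_pos'])
Rm=R.from_quat(s['tool_rot']).as_matrix()
print(Rm.T@(np.array([.526,.0065,.230])-s['tcp_pos'])/.5)"
```

```text
t: 6.03
tcp_pos: [0.5138, 0.0946, 0.1689]
tool_rot: [-0.072, 0.997, 0.0, 0.0]
force: [-0.1, 4.4, 2.8]
finger_gap: 0.553
gripper_force: 1.8
t: 6.53
tcp_pos: [0.5103, 0.1187, 0.1688]
tool_rot: [-0.072, 0.997, -0.0, -0.0]
force: [0.4, -1.1, 0.1]
finger_gap: 0.546
gripper_force: 0.0
t: 6.95
tcp_pos: [0.5101, 0.1181, 0.2287]
tool_rot: [-0.072, 0.997, -0.0, -0.0]
force: [-0.5, 0.3, -0.6]
finger_gap: 0.549
gripper_force: 0.0
[0.51005459 0.11813872 0.22870862]
[ 0.00029427 -0.22554367 -0.00254412]
```

```bash
python3 -m crank '[{"dp":[0,-0.075,0],"delta_rot":[0,0,0],"fingers":0.1},{"dp":[0,-0.075,0],"delta_rot":[0,0,0],"fingers":0.1},{"dp":[0,-0.075,0],"delta_rot":[0,0,0],"fingers":0.1},{"dp":[0,0,0],"delta_rot":[0,0,0],"fingers":0.1},{"dp":[0,0,0],"delta_rot":[0,0,0],"fingers":0.1},{"dp":[0,0,0.06],"delta_rot":[0,0,0],"fingers":0.1},{"dp":[0,0,0.06],"delta_rot":[0,0,0],"fingers":0.1},{"dp":[0,0,0],"delta_rot":[0,0,0],"fingers":0.1},{"dp":[0,0,0],"delta_rot":[0,0,0],"fingers":0.1},{"dp":[0,0,0],"delta_rot":[0,0,0],"fingers":0.1}]'
python3 -m crank '[{"dp":[0,0.01,0],"delta_rot":[0,0,0],"fingers":0.1},{"dp":[0,0.01,0],"delta_rot":[0,0,0],"fingers":0.1},{"dp":[0,0.006,0],"delta_rot":[0,0,0],"fingers":0.1},{"dp":[0,0.006,0],"delta_rot":[0,0,0],"fingers":0.1},{"dp":[0,0.008,0],"delta_rot":[0,0,0],"fingers":0.1},{"dp":[0,0,0],"delta_rot":[0,0,0],"fingers":0.1},{"dp":[0,0,0],"delta_rot":[0,0,0],"fingers":0.1}]'
```

```text
t: 7.78
tcp_pos: [0.5264, 0.0078, 0.1692]
tool_rot: [-0.072, 0.997, 0.0, -0.0]
force: [0.7, -0.0, 0.4]
finger_gap: 0.551
gripper_force: 0.0
t: 8.37
tcp_pos: [0.5236, 0.0271, 0.1691]
tool_rot: [-0.072, 0.997, -0.0, 0.0]
force: [0.2, 0.3, 0.0]
finger_gap: 0.553
gripper_force: 0.0
```

```bash
python3 -m crank '[{"dp":[0,0.006,0],"delta_rot":[0,0,0],"fingers":0.1},{"dp":[0,0.006,0],"delta_rot":[0,0,0],"fingers":0.1},{"dp":[0,0.004,0],"delta_rot":[0,0,0],"fingers":0.1},{"dp":[0,0,0],"delta_rot":[0,0,0],"fingers":0.1},{"dp":[0,0,0],"delta_rot":[0,0,0],"fingers":0.1}]'
```

```text
t: 8.78
tcp_pos: [0.5227, 0.0345, 0.169]
tool_rot: [-0.072, 0.997, -0.0, 0.0]
force: [-1.1, -1.2, 0.5]
finger_gap: 0.55
gripper_force: 1.2
```

```bash
python3 -m crank '[{"dp":[0,0.006,0],"delta_rot":[0,0,0],"fingers":0.1},{"dp":[0,0.006,0],"delta_rot":[0,0,0],"fingers":0.1},{"dp":[0,0,0],"delta_rot":[0,0,0],"fingers":0.1},{"dp":[0,0,0],"delta_rot":[0,0,0],"fingers":0.1}]'
```

```text
t: 9.12
tcp_pos: [0.5218, 0.0406, 0.1689]
tool_rot: [-0.072, 0.997, -0.0, 0.0]
force: [1.0, -4.7, 0.6]
finger_gap: 0.55
gripper_force: 1.9
```

```bash
python3 -m crank '[{"dp":[0,0.001,0],"delta_rot":[0,0,0],"fingers":0.1},{"dp":[0,0,0],"delta_rot":[0,0,0],"fingers":0.1},{"dp":[0,0,0],"delta_rot":[0,0,0],"fingers":0.1},{"dp":[0,0,0],"delta_rot":[0,0,0],"fingers":0.1},{"dp":[0,0,0],"delta_rot":[0,0,0],"fingers":0.1},{"dp":[0,0,0],"delta_rot":[0,0,0],"fingers":0.1},{"dp":[0,0,0],"delta_rot":[0,0,0],"fingers":0.1}]'
python3 -m crank '[{"dp":[0,-0.012,0],"delta_rot":[0,0,0],"fingers":0.1},{"dp":[0,-0.012,0],"delta_rot":[0,0,0],"fingers":0.1},{"dp":[0,-0.012,0],"delta_rot":[0,0,0],"fingers":0.1},{"dp":[0,-0.012,0],"delta_rot":[0,0,0],"fingers":0.1},{"dp":[0,-0.012,0],"delta_rot":[0,0,0],"fingers":0.1},{"dp":[0,-0.009,0],"delta_rot":[0,0,0],"fingers":0.1},{"dp":[0,0,0],"delta_rot":[0,0,0],"fingers":0.1},{"dp":[0,0,0],"delta_rot":[0,0,0],"fingers":0.1},{"dp":[0,0,0],"delta_rot":[0,0,0],"fingers":0.1},{"dp":[0,0,0],"delta_rot":[0,0,0],"fingers":0.1}]'
python3 -m crank '[{"dp":[0,-0.01,0],"delta_rot":[0,0,0],"fingers":0.1},{"dp":[0,-0.01,0],"delta_rot":[0,0,0],"fingers":0.1},{"dp":[0,-0.008,0],"delta_rot":[0,0,0],"fingers":0.1},{"dp":[0,-0.008,0],"delta_rot":[0,0,0],"fingers":0.1},{"dp":[0,-0.008,0],"delta_rot":[0,0,0],"fingers":0.1},{"dp":[0,-0.006,0],"delta_rot":[0,0,0],"fingers":0.1},{"dp":[0,0,0],"delta_rot":[0,0,0],"fingers":0.1},{"dp":[0,0,0],"delta_rot":[0,0,0],"fingers":0.1}]'
```

```text
t: 9.7
tcp_pos: [0.5216, 0.0411, 0.1689]
tool_rot: [-0.072, 0.997, -0.0, 0.0]
force: [1.0, -4.2, -0.9]
finger_gap: 0.55
gripper_force: 2.1
t: 10.53
tcp_pos: [0.5263, 0.0072, 0.1689]
tool_rot: [-0.072, 0.997, 0.0, -0.0]
force: [0.0, -0.1, -0.4]
finger_gap: 0.548
gripper_force: 0.0
t: 11.2
tcp_pos: [0.53, -0.0178, 0.1689]
tool_rot: [-0.071, 0.997, 0.0, -0.0]
force: [0.4, 1.0, 0.9]
finger_gap: 0.549
gripper_force: 0.5
```

```bash
python3 -m crank '[{"dp":[0,-0.008,0],"delta_rot":[0,0,0],"fingers":0.1},{"dp":[0,-0.007,0],"delta_rot":[0,0,0],"fingers":0.1},{"dp":[0,0,0],"delta_rot":[0,0,0],"fingers":0.1},{"dp":[0,0,0],"delta_rot":[0,0,0],"fingers":0.1}]'
```

```text
t: 11.53
tcp_pos: [0.531, -0.0251, 0.1689]
tool_rot: [-0.071, 0.997, 0.0, -0.0]
force: [-0.0, 1.9, 0.5]
finger_gap: 0.547
gripper_force: 1.3
```

```bash
python3 -m crank '[{"dp":[0,-0.006,0],"delta_rot":[0,0,0],"fingers":0.1},{"dp":[0,-0.004,0],"delta_rot":[0,0,0],"fingers":0.1},{"dp":[0,0,0],"delta_rot":[0,0,0],"fingers":0.1},{"dp":[0,0,0],"delta_rot":[0,0,0],"fingers":0.1},{"dp":[0,0,0],"delta_rot":[0,0,0],"fingers":0.1}]'
```

```text
t: 11.95
tcp_pos: [0.5315, -0.0298, 0.1686]
tool_rot: [-0.071, 0.997, 0.0, -0.0]
force: [0.5, 5.3, -3.3]
finger_gap: 0.551
gripper_force: 2.4
```

```bash
python3 -m crank '[{"dp":[0,0,0],"delta_rot":[0,0,0],"fingers":0.1},{"dp":[0,0,0],"delta_rot":[0,0,0],"fingers":0.1},{"dp":[0,0,0],"delta_rot":[0,0,0],"fingers":0.1},{"dp":[0,0,0],"delta_rot":[0,0,0],"fingers":0.1},{"dp":[0,0,0],"delta_rot":[0,0,0],"fingers":0.1}]'
python3 -m crank '[{"dp":[0,0.012,0],"delta_rot":[0,0,0],"fingers":0.1},{"dp":[0,0.012,0],"delta_rot":[0,0,0],"fingers":0.1},{"dp":[0,0.012,0],"delta_rot":[0,0,0],"fingers":0.1},{"dp":[0,0.012,0],"delta_rot":[0,0,0],"fingers":0.1},{"dp":[0,0.012,0],"delta_rot":[0,0,0],"fingers":0.1},{"dp":[0,0.013,0],"delta_rot":[0,0,0],"fingers":0.1},{"dp":[0,0,0],"delta_rot":[0,0,0],"fingers":0.1},{"dp":[0,0,0],"delta_rot":[0,0,0],"fingers":0.1},{"dp":[0,0,0],"delta_rot":[0,0,0],"fingers":0.1}]'
python3 -m crank '[{"dp":[0,0,-0.06],"delta_rot":[0,0,0],"fingers":0.1},{"dp":[0,0,-0.06],"delta_rot":[0,0,0],"fingers":0.1},{"dp":[0,0,0],"delta_rot":[0,0,0],"fingers":0.1},{"dp":[0,0,0],"delta_rot":[0,0,0],"fingers":0.1},{"dp":[0,0,0],"delta_rot":[0,0,0],"fingers":0.1}]'
python3 -c "
from h import *
s=manip.sense();print(s['tcp_pos'])
Rm=R.from_quat(s['tool_rot']).as_matrix()
print(Rm.T@(np.array([.542,-.105,.230])-s['tcp_pos'])/.5)"
```

```text
t: 12.37
tcp_pos: [0.5315, -0.0297, 0.1686]
tool_rot: [-0.072, 0.997, 0.0, -0.0]
force: [0.4, 5.7, -2.6]
finger_gap: 0.55
gripper_force: 2.4
t: 13.12
tcp_pos: [0.5268, 0.006, 0.169]
tool_rot: [-0.072, 0.997, -0.0, 0.0]
force: [0.0, -0.2, -0.2]
finger_gap: 0.553
gripper_force: 0.0
t: 13.53
tcp_pos: [0.5263, 0.0058, 0.2287]
tool_rot: [-0.071, 0.997, -0.0, -0.0]
force: [-0.1, 0.1, 0.2]
finger_gap: 0.548
gripper_force: 0.0
[0.52629994 0.00576701 0.22872286]
[ 0.00046501 -0.22374789 -0.00254553]
```

```bash
python3 -m crank '[{"dp":[0,-0.075,0],"delta_rot":[0,0,0],"fingers":0.1},{"dp":[0,-0.075,0],"delta_rot":[0,0,0],"fingers":0.1},{"dp":[0,-0.074,0],"delta_rot":[0,0,0],"fingers":0.1},{"dp":[0,0,0],"delta_rot":[0,0,0],"fingers":0.1},{"dp":[0,0,0],"delta_rot":[0,0,0],"fingers":0.1},{"dp":[0,0,0.06],"delta_rot":[0,0,0],"fingers":0.1},{"dp":[0,0,0.06],"delta_rot":[0,0,0],"fingers":0.1},{"dp":[0,0,0],"delta_rot":[0,0,0],"fingers":0.1},{"dp":[0,0,0],"delta_rot":[0,0,0],"fingers":0.1},{"dp":[0,0,0],"delta_rot":[0,0,0],"fingers":0.1}]'
python3 -m crank '[{"dp":[0,0.01,0],"delta_rot":[0,0,0],"fingers":0.1},{"dp":[0,0.01,0],"delta_rot":[0,0,0],"fingers":0.1},{"dp":[0,0.006,0],"delta_rot":[0,0,0],"fingers":0.1},{"dp":[0,0.006,0],"delta_rot":[0,0,0],"fingers":0.1},{"dp":[0,0.006,0],"delta_rot":[0,0,0],"fingers":0.1},{"dp":[0,0,0],"delta_rot":[0,0,0],"fingers":0.1},{"dp":[0,0,0],"delta_rot":[0,0,0],"fingers":0.1}]'
```

```text
t: 14.37
tcp_pos: [0.5426, -0.104, 0.1692]
tool_rot: [-0.072, 0.997, 0.0, -0.0]
force: [-0.3, 0.0, 0.4]
finger_gap: 0.55
gripper_force: 0.0
t: 14.95
tcp_pos: [0.5404, -0.0864, 0.1695]
tool_rot: [-0.072, 0.997, -0.001, 0.001]
force: [0.3, -2.2, 1.4]
finger_gap: 0.55
gripper_force: 1.1
```

```bash
python3 -m crank '[{"dp":[0,0.006,0],"delta_rot":[0,0,0],"fingers":0.1},{"dp":[0,0.005,0],"delta_rot":[0,0,0],"fingers":0.1},{"dp":[0,0,0],"delta_rot":[0,0,0],"fingers":0.1},{"dp":[0,0,0],"delta_rot":[0,0,0],"fingers":0.1}]'
```

```text
t: 15.28
tcp_pos: [0.5396, -0.081, 0.1692]
tool_rot: [-0.072, 0.997, -0.001, 0.001]
force: [1.3, -4.3, 3.0]
finger_gap: 0.552
gripper_force: 1.9
```

Sound. Hold, recentre, then tilt right (ending about 25 mm right of centre).

```bash
python3 -m crank '[{"dp":[0,0,0],"delta_rot":[0,0,0],"fingers":0.1},{"dp":[0,0,0],"delta_rot":[0,0,0],"fingers":0.1},{"dp":[0,0,0],"delta_rot":[0,0,0],"fingers":0.1},{"dp":[0,0,0],"delta_rot":[0,0,0],"fingers":0.1},{"dp":[0,0,0],"delta_rot":[0,0,0],"fingers":0.1},{"dp":[0,0,0],"delta_rot":[0,0,0],"fingers":0.1}]'
python3 -m crank '[{"dp":[0,-0.012,0],"delta_rot":[0,0,0],"fingers":0.1},{"dp":[0,-0.012,0],"delta_rot":[0,0,0],"fingers":0.1},{"dp":[0,-0.012,0],"delta_rot":[0,0,0],"fingers":0.1},{"dp":[0,-0.012,0],"delta_rot":[0,0,0],"fingers":0.1},{"dp":[0,0,0],"delta_rot":[0,0,0],"fingers":0.1},{"dp":[0,0,0],"delta_rot":[0,0,0],"fingers":0.1},{"dp":[0,0,0],"delta_rot":[0,0,0],"fingers":0.1},{"dp":[0,0,0],"delta_rot":[0,0,0],"fingers":0.1}]'
python3 -m crank '[{"dp":[0,-0.01,0],"delta_rot":[0,0,0],"fingers":0.1},{"dp":[0,-0.01,0],"delta_rot":[0,0,0],"fingers":0.1},{"dp":[0,-0.006,0],"delta_rot":[0,0,0],"fingers":0.1},{"dp":[0,-0.006,0],"delta_rot":[0,0,0],"fingers":0.1},{"dp":[0,-0.006,0],"delta_rot":[0,0,0],"fingers":0.1},{"dp":[0,-0.006,0],"delta_rot":[0,0,0],"fingers":0.1},{"dp":[0,0,0],"delta_rot":[0,0,0],"fingers":0.1},{"dp":[0,0,0],"delta_rot":[0,0,0],"fingers":0.1}]'
```

```text
t: 15.78
tcp_pos: [0.5393, -0.0807, 0.169]
tool_rot: [-0.072, 0.997, -0.0, 0.0]
force: [1.6, -4.1, 3.3]
finger_gap: 0.552
gripper_force: 2.0
t: 16.45
tcp_pos: [0.5421, -0.104, 0.1688]
tool_rot: [-0.072, 0.997, 0.0, -0.0]
force: [0.2, 1.0, 0.1]
finger_gap: 0.549
gripper_force: 0.0
t: 17.12
tcp_pos: [0.5455, -0.1259, 0.169]
tool_rot: [-0.071, 0.997, 0.0, -0.0]
force: [-0.5, 2.3, 2.1]
finger_gap: 0.551
gripper_force: 1.6
```

```bash
python3 -m crank '[{"dp":[0,-0.004,0],"delta_rot":[0,0,0],"fingers":0.1},{"dp":[0,-0.003,0],"delta_rot":[0,0,0],"fingers":0.1},{"dp":[0,0,0],"delta_rot":[0,0,0],"fingers":0.1},{"dp":[0,0,0],"delta_rot":[0,0,0],"fingers":0.1},{"dp":[0,0,0],"delta_rot":[0,0,0],"fingers":0.1},{"dp":[0,0,0],"delta_rot":[0,0,0],"fingers":0.1},{"dp":[0,0,0],"delta_rot":[0,0,0],"fingers":0.1},{"dp":[0,0,0],"delta_rot":[0,0,0],"fingers":0.1},{"dp":[0,0,0],"delta_rot":[0,0,0],"fingers":0.1}]'
python3 -m crank '[{"dp":[0,0.012,0],"delta_rot":[0,0,0],"fingers":0.1},{"dp":[0,0.012,0],"delta_rot":[0,0,0],"fingers":0.1},{"dp":[0,0.012,0],"delta_rot":[0,0,0],"fingers":0.1},{"dp":[0,0.012,0],"delta_rot":[0,0,0],"fingers":0.1},{"dp":[0,0.003,0],"delta_rot":[0,0,0],"fingers":0.1},{"dp":[0,0,0],"delta_rot":[0,0,0],"fingers":0.1},{"dp":[0,0,0],"delta_rot":[0,0,0],"fingers":0.1}]'
python3 -m crank '[{"dp":[0,0,-0.07],"delta_rot":[0,0,0],"fingers":-1},{"dp":[0,0,-0.07],"delta_rot":[0,0,0],"fingers":0.1},{"dp":[0,0,0],"delta_rot":[0,0,0],"fingers":0.1},{"dp":[0,0,0],"delta_rot":[0,0,0],"fingers":0.1},{"dp":[0,0,0],"delta_rot":[0,0,0],"fingers":0.1}]' >/dev/null
python3 - <<'E'
from h import *
s=manip.sense();print(s['t'],s['tcp_pos'],s['force'])
Rm=R.from_quat(s['tool_rot']).as_matrix()
a=np.deg2rad(8.2); ex=np.array([np.cos(a),np.sin(a),0])
ball=np.array([.526,.0065,0]); back=ball-ex*.057
print("back",back)
t=back-ex*.035; t[2]=.235
print(Rm.T@(t-s['tcp_pos'])/.5)
E
```

```text
t: 17.87
tcp_pos: [0.5461, -0.1296, 0.1689]
tool_rot: [-0.072, 0.997, 0.0, -0.0]
force: [-0.7, 3.7, 2.2]
finger_gap: 0.554
gripper_force: 2.1
t: 18.45
tcp_pos: [0.5428, -0.1044, 0.169]
tool_rot: [-0.072, 0.997, -0.0, 0.0]
force: [-0.5, 0.2, 0.1]
finger_gap: 0.552
gripper_force: 0.0
18.8667 [ 0.54226989 -0.10453089  0.23887015] [ 0.05683423 -0.5707608  -0.99780322]
back [ 0.46958275 -0.00162985  0.        ]
[0.18454938 0.22442257 0.00767958]
```

```bash
python3 -m crank '[{"dp":[0.037,0.045,0],"delta_rot":[0,0,0],"fingers":-1},{"dp":[0.037,0.045,0],"delta_rot":[0,0,0],"fingers":-1},{"dp":[0.037,0.045,0],"delta_rot":[0,0,0],"fingers":-1},{"dp":[0.037,0.045,0],"delta_rot":[0,0,0],"fingers":-1},{"dp":[0.037,0.044,0],"delta_rot":[0,0,0],"fingers":-1},{"dp":[0,0,0],"delta_rot":[0,0,0],"fingers":-1},{"dp":[0,0,0],"delta_rot":[0,0,0],"fingers":-1},{"dp":[0,0,0],"delta_rot":[0,0,0],"fingers":-1}]'
python3 - <<'E'
from h import *
p,d=manip.snapshot('wrist');cv2.imwrite('pics/w3.png',p[:,:,::-1])
m,Rm,o=cam("wrist")
a=np.deg2rad(8.2); ex=np.array([np.cos(a),np.sin(a),0])
s=manip.sense(); T=R.from_quat(s['tool_rot']).as_matrix()
for P in [np.array([.4696,-.0016,.056]),s['tcp_pos']+T[:,2]*.073]:
    c=Rm.T@(P-o); print(m["cx"]+m["fx"]*c[0]/-c[2], m["cy"]+m["fy"]*-c[1]/-c[2])
E
```

```text
t: 19.53
tcp_pos: [0.4354, -0.0069, 0.2384]
tool_rot: [-0.072, 0.997, -0.0, -0.0]
force: [0.2, -0.4, 0.8]
finger_gap: -0.001
gripper_force: 0.0
322.17514445500103 283.2427431330386
319.9321107341814 305.9902467242569
```

View pics/w3.png

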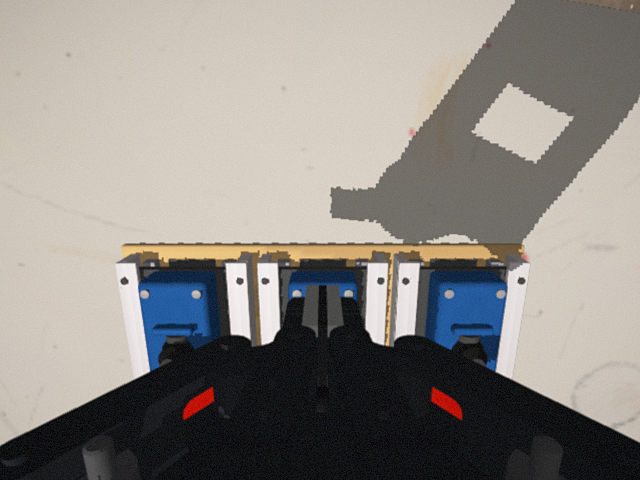

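Housing back edges appear at row ~272 (predicted 283), lane centre at column ~322; the finger column is centred on the lane. Checking the back face position.

```bash
python3 - <<'E'
from h import *
s=manip.sense(); T=R.from_quat(s['tool_rot']).as_matrix()
for u,v in [(180,272),(322,271),(465,272),(322,245)]:
    P=pt("wrist",u,v,z=.056 if v>250 else .008); print(P,(T.T@(P-s['tcp_pos']))*1000)
E
```

```text
[ 0.4757525  -0.10562019  0.056     ] [ -25.34736508 -102.93146246  182.56600485]
[ 0.46013882 -0.0030943   0.056     ] [-24.50172192   0.77306505 182.52684478]
[0.44596645 0.10030171 0.056     ] [-25.20666058 105.13346451 182.48816137]
[ 0.45441392 -0.00398756  0.008     ] [-18.68560695   0.72259674 230.52416459]
```

The strip between rows 271 and 283 is the housing's back face, so the prediction holds (35 mm ahead of the tool axis). Descending behind the middle unit.

```bash
python3 -m crank '[{"dp":[0,0,0.06],"delta_rot":[0,0,0],"fingers":-1},{"dp":[0,0,0.06],"delta_rot":[0,0,0],"fingers":-1},{"dp":[0,0,0.06],"delta_rot":[0,0,0],"fingers":-1},{"dp":[0,0,0.05],"delta_rot":[0,0,0],"fingers":-1},{"dp":[0,0,0.02],"delta_rot":[0,0,0],"fingers":-1},{"dp":[0,0,0],"delta_rot":[0,0,0],"fingers":-1},{"dp":[0,0,0],"delta_rot":[0,0,0],"fingers":-1}]'
python3 -m crank '[{"dp":[-0.012,0,0],"delta_rot":[0,0,0],"fingers":-1},{"dp":[-0.012,0,0],"delta_rot":[0,0,0],"fingers":-1},{"dp":[-0.012,0,0],"delta_rot":[0,0,0],"fingers":-1},{"dp":[-0.012,0,0],"delta_rot":[0,0,0],"fingers":-1},{"dp":[-0.012,0,0],"delta_rot":[0,0,0],"fingers":-1},{"dp":[0,0,0],"delta_rot":[0,0,0],"fingers":-1}]'
```

```text
t: 20.17
tcp_pos: [0.4357, -0.0074, 0.113]
tool_rot: [-0.071, 0.997, 0.0, -0.0]
force: [-0.6, 0.9, 0.5]
finger_gap: 0.001
gripper_force: 0.0
t: 20.67
tcp_pos: [0.4654, -0.0022, 0.1144]
tool_rot: [-0.072, 0.997, -0.0, 0.0]
force: [-1.8, 0.4, 1.0]
finger_gap: 0.001
gripper_force: 0.5
```

```bash
python3 -m crank '[{"dp":[-0.008,0,0],"delta_rot":[0,0,0],"fingers":-1},{"dp":[-0.01,0,0],"delta_rot":[0,0,0],"fingers":-1},{"dp":[-0.01,0,0],"delta_rot":[0,0,0],"fingers":-1},{"dp":[-0.01,0,0],"delta_rot":[0,0,0],"fingers":-1},{"dp":[-0.01,0,0],"delta_rot":[0,0,0],"fingers":-1},{"dp":[-0.01,0,0],"delta_rot":[0,0,0],"fingers":-1},{"dp":[-0.01,0,0],"delta_rot":[0,0,0],"fingers":-1},{"dp":[-0.01,0,0],"delta_rot":[0,0,0],"fingers":-1},{"dp":[-0.01,0,0],"delta_rot":[0,0,0],"fingers":-1},{"dp":[-0.01,0,0],"delta_rot":[0,0,0],"fingers":-1}]'
python3 -c "
from h import *
p,d=manip.snapshot('scene');cv2.imwrite('pics/s4.png',cv2.resize(p[190:360,215:435,::-1],None,fx=3.5,fy=3.5,interpolation=cv2.INTER_CUBIC))"
```

```text
t: 21.5
tcp_pos: [0.5117, 0.0049, 0.1138]
tool_rot: [-0.072, 0.997, 0.0, -0.002]
force: [-5.0, -0.6, 3.6]
finger_gap: -0.005
gripper_force: 2.6
```

View pics/s4.png

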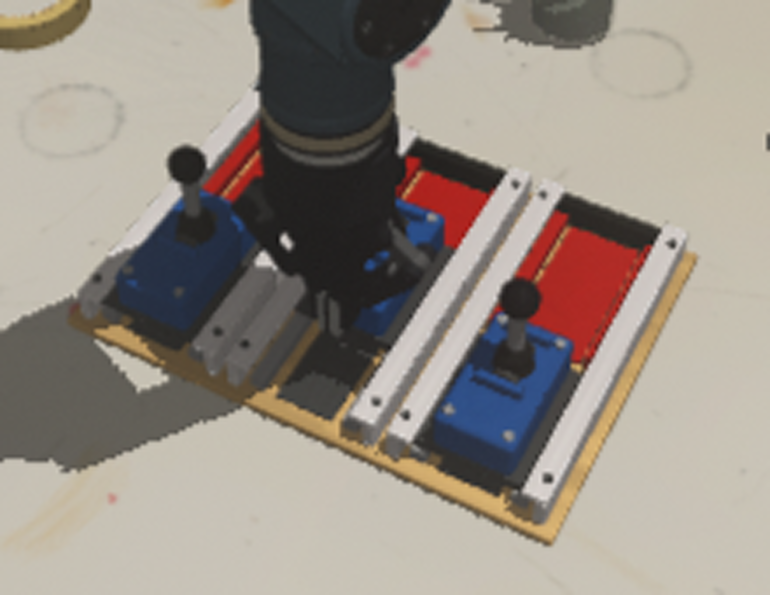

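The middle unit is sliding (finger at (330,300) on its back face), other levers upright. Continue.

```bash
python3 -m crank '[{"dp":[-0.01,0,0],"delta_rot":[0,0,0],"fingers":-1},{"dp":[-0.01,0,0],"delta_rot":[0,0,0],"fingers":-1},{"dp":[-0.01,0,0],"delta_rot":[0,0,0],"fingers":-1},{"dp":[-0.01,0,0],"delta_rot":[0,0,0],"fingers":-1},{"dp":[-0.01,0,0],"delta_rot":[0,0,0],"fingers":-1},{"dp":[-0.01,0,0],"delta_rot":[0,0,0],"fingers":-1},{"dp":[-0.01,0,0],"delta_rot":[0,0,0],"fingers":-1},{"dp":[-0.01,0,0],"delta_rot":[0,0,0],"fingers":-1},{"dp":[-0.01,0,0],"delta_rot":[0,0,0],"fingers":-1},{"dp":[-0.01,0,0],"delta_rot":[0,0,0],"fingers":-1},{"dp":[-0.006,0,0],"delta_rot":[0,0,0],"fingers":-1},{"dp":[-0.004,0,0],"delta_rot":[0,0,0],"fingers":-1}]'
python3 -m crank '[{"dp":[-0.006,0,0],"delta_rot":[0,0,0],"fingers":-1},{"dp":[-0.006,0,0],"delta_rot":[0,0,0],"fingers":-1},{"dp":[0,0,0],"delta_rot":[0,0,0],"fingers":-1},{"dp":[0,0,0],"delta_rot":[0,0,0],"fingers":-1}]'
```

```text
t: 22.55
tcp_pos: [0.5682, 0.0124, 0.1139]
tool_rot: [-0.072, 0.997, -0.0, 0.0]
force: [-2.2, -1.8, -0.7]
finger_gap: 0.002
gripper_force: 1.4
t: 22.88
tcp_pos: [0.5744, 0.0132, 0.1141]
tool_rot: [-0.072, 0.997, -0.0, 0.001]
force: [-1.5, -1.6, -0.4]
finger_gap: 0.002
gripper_force: 0.4
```

```bash
python3 -m crank '[{"dp":[-0.004,0,0],"delta_rot":[0,0,0],"fingers":-1},{"dp":[-0.003,0,0],"delta_rot":[0,0,0],"fingers":-1},{"dp":[0,0,0],"delta_rot":[0,0,0],"fingers":-1}]'
python3 -m crank '[{"dp":[0.04,0,0],"delta_rot":[0,0,0],"fingers":-1},{"dp":[0.06,0,0],"delta_rot":[0,0,0],"fingers":-1},{"dp":[0.06,0,0],"delta_rot":[0,0,0],"fingers":-1},{"dp":[0,0,-0.07],"delta_rot":[0,0,0],"fingers":-1},{"dp":[0,0,-0.07],"delta_rot":[0,0,0],"fingers":-1},{"dp":[0,0,-0.07],"delta_rot":[0,0,0],"fingers":-1},{"dp":[0,0,-0.07],"delta_rot":[0,0,0],"fingers":-1},{"dp":[0.06,0,-0.04],"delta_rot":[0,0,0],"fingers":-1},{"dp":[0,0,0],"delta_rot":[0,0,0],"fingers":-1},{"dp":[0,0,0],"delta_rot":[0,0,0],"fingers":-1},{"dp":[0,0,0],"delta_rot":[0,0,0],"fingers":-1}]'
python3 -c "
from h import *
p,d=manip.snapshot('scene');q,d=manip.snapshot('side')
f=lambda a:cv2.resize(a[:,:,::-1],(400,300),interpolation=cv2.INTER_CUBIC)
cv2.imwrite('pics/f5.png',np.hstack([f(p[180:345,220:440]),f(q[200:335,240:420])]))"
```

```text
t: 23.13
tcp_pos: [0.5767, 0.0138, 0.1141]
tool_rot: [-0.072, 0.997, 0.0, -0.0]
force: [-3.9, -0.7, 3.0]
finger_gap: 0.002
gripper_force: 2.1
t: 24.05
tcp_pos: [0.4691, -0.0021, 0.2742]
tool_rot: [-0.071, 0.997, -0.0, 0.002]
force: [0.0, 0.3, -0.8]
finger_gap: 0.001
gripper_force: 0.0
```

View pics/f5.png

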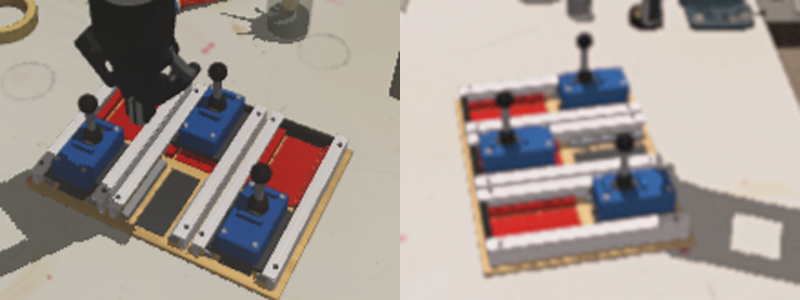

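Both views show the middle unit at the far end, with a strip of red visible behind it and its ball at (218,71) in the left half; the others are home and upright. Checking the travel.

```bash
python3 - <<'E'
from h import *
p,d=manip.snapshot('scene')
P=pt("scene",339.9,219,z=.116); P0=pt("scene",313.75,255.5,z=.116)
print(P,P0,np.linalg.norm(P-P0))
cv2.imwrite('pics/f6.png',cv2.resize(p[200:300,290:390,::-1],None,fx=6,fy=6,interpolation=cv2.INTER_CUBIC))
E
```

```text
[0.64602749 0.02354048 0.116     ] [0.52599083 0.00566087 0.116     ] 0.12136094983705958
```

View pics/f6.png

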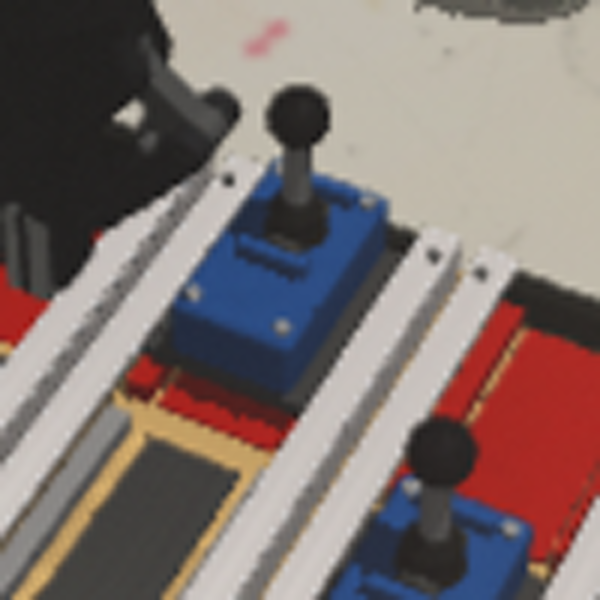

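The crop shows red runner ends clear behind the flange at (145,380). Travel is about 120 mm, within the 107–122 mm needed. The robot is clear.

```bash
python3 -c "
from station import manip
print(manip.sign_off())"
```

```text
the job is handed in; nothing more can be done
None
```

The middle lever was the worn one: all three levers were tilted left then right and held, its unit now sits wholly on the red runners (about 120 mm of travel), and the job was handed in at about 24 s; one mistyped row briefly started closing the fingers beside the right lever's ball, but the force reading stayed near zero and that lever is upright.

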